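# Turn two filled hand moulds over and stack them in the cooling rack

### The arm

A 6-joint arm with a two-finger parallel gripper is mounted at the origin on the work surface; the furniture and walls round the work are solid. World frame = base frame: x ahead of the robot, y to its left, z up, the work surface at z = 0. Lengths are in m, angles in degrees, forces in N, time in s.
With the tool pointing down it reaches from about 0.4 to 0.825 m from the base axis. Payload 7 kg.
Tool frame: the origin (TCP) lies on the centre line of the jaws, within the pads' length; the fingertips stand 22 mm ahead of it and the grasp point (between the pads) lies 3 mm ahead of it; z points along the fingers, y is the line along which they close (so a half turn about z gives the same grasp; the last joint's range is limited). The gripper opens to 88 mm and grips with 3 to 60 N. Pads are 19 mm wide; open, the fingers measure 130 mm over their backs; the gripper's body (78 mm by 193 mm) begins 47 mm behind the grasp point.
Start: joints at [90.648, 20.546, 0.682, 0, -70.136, -16.507], TCP at [0.184, 0.649, 0.249] pointing down, gripper open.
Joint ranges: [-176.03, 176.03], [-82.01, 121.73], [-58.28, 71.71], [-173.87, 95.51], [-174.79, -0.11], [-173.66, 173.66]. Speed limits (degrees/s): [136.94, 136.94, 172.46, 180, 180, 180].

### API

Orientations are given as [roll, pitch, yaw] about the fixed x, y, z axes, in that order (R = Rz(yaw) Ry(pitch) Rx(roll)).
In Python, from plant import get_state, cams, r gives the robot as it stands.
- The arm moves only by the tool apply_moves, never from a script. Its argument "targets" is a list of rows, each an object with "dp": the shift along the world's x, y, z in m, a list of three; "yaw": the turn about the world's z in degrees. In form: [{"dp": [x, y, z], "yaw": yaw}, ...]. A call has 1 to 20 rows; each row is the pose to reach, as a shift and turn from the pose commanded when the call began; what a row does not reach only later rows make up. A row lasts 1/12 s, in which the tool goes at most 41.7 mm and 7.16 degrees, less where a joint would pass 70% of its speed; a pose out of reach is approached as far as the arm can. A call with a gripper value outside its range is refused whole. "grip" is the gripper command: -1 is fully open, 1 is shut, values between are in proportion, set as the call begins (left out, the last holds). The fingers move at their own pace and stop on an object; "squeeze" is the grip in N (left out, the last holds). Time passes only in rows, so rows that repeat a pose let the fingers close. It gives the time, the measured TCP pose, the force, the opening and the grip force at its end, in the units of the state.
- get_state(): the state, without advancing time (a new reading comes with each control period).
- cams.capture(name): name is "side" or "top"; returns a dict with "image" (384x512x3 uint8, red, green, blue), "range_z" (384x512 float32, m along the optical axis (not along the pixel's ray), 0 where there is no reading), "fx", "fy", "cx", "cy" (pixels), "k1" (the pictures are not rectified: a ray, as slopes to the right and down, at radius r is drawn at 1 + k1 r^2 times it, then the intrinsics apply), "R" (3x3) and "t" (3): a world point X has camera coordinates R X + t. Camera axes: x right, y down, z forward; pixel columns grow to the right and rows downward; lengths in m; the calibration is good to about 2 mm. A picture is of the moment at which its call begins.
- r.close_job(): hands the job in; it is judged then, once.
The state is a dict: "time_s": time; "joints": joint angles; "qd": joint speeds; "joint_torque": joint torques, N m; "tcp_pos": TCP position; "eef_rot": TCP orientation; "contact_force": force on the tool from outside, world axes, zero at the start; "moment": the same for the moment, N m; "gripper_width": finger opening in m; "gripper_force": force on a finger pad.
Only numpy, scipy, OpenCV 4.12 (cv2) and the standard library are available. Lean on these libraries where they do the work, as an engineer would, in place of code of your own. Each camera call takes 0.05 s, during which the arm holds its last target. There are 200 camera calls.

### The job

Two filled hand moulds lean lid-up in their cradles, their lids lying loose on them. Turn each one over, keeping base and lid shut together all the way, and stack them lid-down in the empty cooling rack: first the wide mould flat on the sloping bed, then the narrow one flat on top of it, both squarely in the middle of the rack with their ends resting on its ledge. Leave the other things on the bench where they are.

Things in the scene. Friction and masses are not known exactly. Their poses are not given: they have to be found in the camera images.
- wide_base_mid (a point): base of the wide mould: aluminium tray 80 x 84 x 30 mm (x, y, z), point at its middle. Own z points from the base's outer face to the lid (at the start: 30 degrees above level, away from the robot); own -x points up the slope to the tongue. Closed mould: 44 mm thick, about 0.27 kg (varies).
- wide_lid_mid (a point): lid of the wide mould: plate 80 x 84 x 14 mm, dark filling hole in its outer face; point at its middle, axes as the base's, 22 mm from the base's point when shut. Not latched: a plug reaches 6 mm into the tray with 1.5 mm play, nothing else holds it, so it falls off a turned mould that is held by the base alone.
- wide_tongue (a point): grip tongue of the wide mould: 36 mm wide (y), 42 mm long (from the mould's body out along -x), 16 mm thick: 8 mm belongs to the base, 8 mm to the lid lying on it. Point 25 mm from the body, where the two meet (from the base's middle x = -65, z = +15 mm); axes as the base's. Pinch both halves together across z, tool along +x, firmly (30 N or more).
- narrow_base_mid (a point): base of the narrow mould: aluminium tray 80 x 58 x 30 mm (x, y, z), point at its middle. Own z points from the base's outer face to the lid (at the start: 30 degrees above level, away from the robot); own -x points up the slope to the tongue. Closed mould: 44 mm thick, about 0.27 kg (varies).
- narrow_lid_mid (a point): lid of the narrow mould: plate 80 x 58 x 14 mm, dark filling hole in its outer face; point at its middle, axes as the base's, 22 mm from the base's point when shut. Not latched: a plug reaches 6 mm into the tray with 1.5 mm play, nothing else holds it, so it falls off a turned mould that is held by the base alone.
- narrow_tongue (a point): grip tongue of the narrow mould: 36 mm wide (y), 42 mm long (from the mould's body out along -x), 16 mm thick: 8 mm belongs to the base, 8 mm to the lid lying on it. Point 25 mm from the body, where the two meet (from the base's middle x = -65, z = +15 mm); axes as the base's. Pinch both halves together across z, tool along +x, firmly (30 N or more).
- rack_bed: cooling rack, fixed, empty: dark steel stand, sloping bed 106 mm wide, from the corner 64 mm up the slope, with a square ledge 96 mm deep (z) at its foot. Frame: origin in the middle of the corner of bed and ledge, 22 mm above the bench; z square out of the bed, 30 degrees above level, x down the slope, 60 degrees below level, both away from the robot; y left. At home a mould's body spans x = -80 to 0.
- cradle_w_bed: cradle of the wide mould, fixed: like the rack but 100 mm wide, ledge only 50 mm deep. Frame: origin in the middle of the corner of bed and ledge, 22 mm above the bench; z square out of the bed, 30 degrees above level, x down the slope, 60 degrees below level, both away from the robot; y left. The mould lies in it lid up, tray middle at x = -40, z = +15 mm.
- cradle_n_bed: cradle of the narrow mould, fixed: like the rack but 100 mm wide, ledge only 50 mm deep. Frame: origin in the middle of the corner of bed and ledge, 22 mm above the bench; z square out of the bed, 30 degrees above level, x down the slope, 60 degrees below level, both away from the robot; y left. The mould lies in it lid up, tray middle at x = -40, z = +15 mm.
- mould_cube: bystander: plain mould block 36 x 50 x 34 mm with a bored hole, origin under its middle
- pin_plate: bystander: mould top plate 50 x 75 mm with four upright guide pins, 34 mm high, origin under its middle
- cutters: bystander: end cutters lying flat on the bench, 162 mm long, 14 mm high, origin under their middle

How it is judged:
By the outcome, as a careful person would: the job done as asked, in the order asked, and still so for the second after the job is handed in, with the robot touching nothing.
It also fails if it takes over 72 s, if anything falls off the work surface, if the arm or the gripper's body presses on something with over 40 N, if the wrist force passes 120 N, or if a joint passes its speed limit or range.

## Working session

There is one attempt and no reset: what is moved stays moved. The work goes in short steps, Python scripts to look and compute and a tool call to move; the robot and the scene stay as the last step left them, time stands still between calls to the robot, and variables do not carry over. Pictures are saved under pics/ and viewed, at most 10 in all, crops included, and the job is handed in when it is done.

Besides the shell and the picture viewer there is one more tool, called after "Request:" by a JSON object that holds its "api" and its "payload". apply_moves: Moves the arm, as the interface text tells. Its arguments: {"type":"object","properties":{"targets":{"type":"array","items":{"type":"object","properties":{"dp":{"type":"array","items":{"type":"number"}},"yaw":{"type":"number"}}}},"grip":{"type":"number"},"squeeze":{"type":"number"}},"required":["targets"]}

```bash
ls; mkdir -p pics; python3 - <<'E'
from plant import get_state,cams,r
import cv2,numpy as np
print(get_state())
for n in("top","side"):
    c=cams.capture(n); cv2.imwrite(f"pics/{n}0.png",c["image"][:,:,::-1]); np.savez(f"{n}0.npz",**c)
    print(n,{k:c[k] for k in c if k not in("image","range_z")})
print([a for a in dir(r) if a[0]!='_'])
E
```

```text
pics
{'time_s': 0.0, 'joints': array([ 9.06477444e+01,  2.05940365e+01,  6.34308417e-01, -1.84553967e-02,
       -7.01367306e+01, -1.65072159e+01]), 'qd': array([ 0.10512196, -0.08300408, -0.13130801,  0.10982521,  0.03995582,
        0.00838039]), 'joint_torque': array([-4.73323835e-04, -5.82711017e+01,  2.93048537e+01,  6.99741796e+00,
        7.01118741e-03, -1.57665850e-04]), 'tcp_pos': array([0.18436844, 0.64886743, 0.2476026 ]), 'eef_rot': array([ 1.79902587e+02, -1.07758044e-02, -1.58657476e+01]), 'contact_force': array([0.97148454, 0.45953312, 0.36712875]), 'moment': array([-0.00400044, -0.01176428, -0.00956601]), 'gripper_force': 0.0, 'gripper_width': 0.08794588095924448}
top {'fx': 422.16739850945373, 'fy': 422.16739850945373, 'cx': 250.92672917619683, 'cy': 192.9805944440154, 'k1': -0.11564551398548792, 'R': array([[ 0.02285017, -0.99953281,  0.02029848],
       [-0.97990078, -0.02641683, -0.19772863],
       [ 0.19817248, -0.01537236, -0.98004661]]), 't': array([-0.08867133,  0.54139984,  0.83307446])}
side {'fx': 436.2429096449748, 'fy': 436.2429096449748, 'cx': 255.11682262853088, 'cy': 185.36502772422952, 'k1': -0.06489142357562291, 'R': array([[-0.99997119, -0.00677714,  0.00341917],
       [-0.00568757,  0.37062799, -0.92876399],
       [ 0.00502712, -0.92875668, -0.37065586]]), 't': array([0.55245629, 0.12726304, 0.92402457])}
['Unreachable', 'close_job']
```

View pics/top0.png

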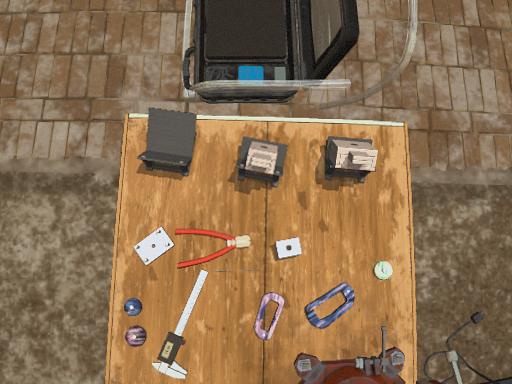

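View pics/side0.png

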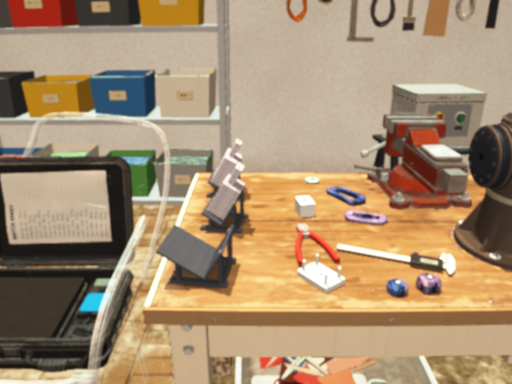

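```bash
cat > h.py <<'E'
import numpy as np,cv2
from scipy.optimize import least_squares
def cloud(c):
    z=c["range_z"];v,u=np.nonzero(z>0);z=z[v,u].astype(float)
    K=np.array([[c["fx"],0,c["cx"]],[0,c["fy"],c["cy"]],[0,0,1.]])
    p=cv2.undistortPoints(np.c_[u,v].astype(float)[:,None],K,np.array([float(c["k1"]),0,0,0,0]))[:,0]
    P=np.c_[p*z[:,None],z]
    return (P-c["t"])@c["R"]   # R^T (P-t)
def frame(yaw):
    c,s=np.cos(yaw),np.sin(yaw);A=np.pi/6
    x=np.array([np.sin(A),0,-np.cos(A)]);z=np.array([np.cos(A),0,np.sin(A)]);y=np.cross(z,x)
    return np.array([[c,-s,0],[s,c,0],[0,0,1]])@np.c_[x,y,z]
def sdf(P,boxes):
    d=[]
    for lo,hi in boxes:
        lo,hi=np.array(lo)/1e3,np.array(hi)/1e3
        q=np.abs(P-(lo+hi)/2)-(hi-lo)/2
        d.append(np.linalg.norm(np.maximum(q,0),axis=1)+np.minimum(q.max(1),0))
    return np.min(d,axis=0)
def mould(w,z0=0,lid_up=True):
    t=30 if lid_up else 14
    return [((-80,-w/2,z0),(0,w/2,z0+44)),((-122,-18,z0+t-8),(-80,18,z0+t+8))]
def stand(w,l): return [((-64,-w/2,-8),(0,w/2,0)),((0,-w/2,-8),(8,w/2,l))]
def fit(P,boxes,x0,keep,lim=.012):
    """x0: origin xyz, yaw; keep(local pts)->mask"""
    x0=np.array(x0,float)
    for it in range(6):
        L=(P-x0[:3])@frame(x0[3]); m=keep(L)&(np.abs(sdf(L,boxes))<max(lim,.03-.006*it)); Q=P[m]
        f=lambda x: sdf((Q-x[:3])@frame(x[3]),boxes)
        r=least_squares(f,x0,loss='soft_l1',f_scale=.002,x_scale=[.01,.01,.01,.1]);x0=r.x
    return x0,m.sum(),np.sqrt(np.mean(f(x0)**2))
E
python3 - <<'E'
from h import *
C={n:dict(np.load(n+"0.npz")) for n in("top","side")}
PT=cloud(C["top"]);PS=cloud(C["side"]);
z=C["top"]["range_z"];idx=-np.ones(z.shape,int);idx[z>0]=np.arange((z>0).sum())
for n,(u,v) in dict(rack=(170,140),narrow=(263,158),wide=(350,157)).items():
    g=PT[idx[v,u]];print(n,g.round(3))
    b={'rack':stand(106,96),'narrow':mould(58)+stand(100,50),'wide':mould(84)+stand(100,50)}[n]
    x0=[g[0],g[1],.022,0]
    for nm,P in(("top",PT),("side",PS),("both",np.r_[PT,PS])):
        keep=lambda L:(np.abs(L[:,1])<.08)&(L[:,0]>-.15)&(L[:,0]<.02)&(L[:,2]>-.02)&(L[:,2]<.12)
        Q=P[(P[:,2]>.02)]
        x,k,e=fit(Q,b,x0,keep);print(nm,x[:3].round(4),np.degrees(x[3]).round(2),k,e.round(4))
E
```

```text
rack [0.662 0.106 0.037]
top [0.6419 0.1094 0.0254] -7.81 2596 0.0016
side [0.6373 0.1108 0.0313] -7.9 2179 0.0021
both [0.6417 0.1091 0.025 ] -7.65 4794 0.0019
narrow [ 0.597 -0.096  0.136]
top [ 0.6197 -0.096   0.0214] -9.7 1463 0.0015
side [ 0.6182 -0.0968  0.0208] -10.2 1351 0.0022
both [ 0.6194 -0.0969  0.0213] -9.8 2808 0.0019
wide [ 0.609 -0.271  0.121]
top [ 0.632  -0.2897  0.0216] -2.78 1583 0.0016
side [ 0.6319 -0.2905  0.0218] -2.99 728 0.0017
both [ 0.632  -0.2901  0.0217] -2.84 2311 0.0016
```

Request:
{"api": "apply_moves", "payload": {"targets": [{"dp": [0.316, -0.249, 0.03], "yaw": -77}, {"dp": [0.316, -0.249, 0.03], "yaw": -77}, {"dp": [0.316, -0.249, 0.03], "yaw": -77}, {"dp": [0.316, -0.249, 0.03], "yaw": -77}, {"dp": [0.316, -0.249, 0.03], "yaw": -77}, {"dp": [0.316, -0.249, 0.03], "yaw": -77}, {"dp": [0.316, -0.249, 0.03], "yaw": -77}, {"dp": [0.316, -0.249, 0.03], "yaw": -77}, {"dp": [0.316, -0.249, 0.03], "yaw": -77}, {"dp": [0.316, -0.249, 0.03], "yaw": -77}, {"dp": [0.396, -0.549, 0.03], "yaw": -77}, {"dp": [0.396, -0.549, 0.03], "yaw": -77}, {"dp": [0.396, -0.549, 0.03], "yaw": -77}, {"dp": [0.396, -0.549, 0.03], "yaw": -77}, {"dp": [0.396, -0.549, 0.03], "yaw": -77}, {"dp": [0.396, -0.549, 0.03], "yaw": -77}, {"dp": [0.396, -0.549, 0.03], "yaw": -77}, {"dp": [0.396, -0.549, 0.03], "yaw": -77}, {"dp": [0.396, -0.549, 0.03], "yaw": -77}], "grip": 0, "squeeze": 20}}

```text
time_s: 1.68
tcp_pos: [0.5808, 0.0964, 0.2782]
eef_rot: [180.0, -0.0, -93.1]
contact_force: [1.3, 0.6, -0.8]
gripper_width: 0.0437
gripper_force: 0.0
```

```bash
python3 - <<'E'
from h import *
C={n:dict(np.load(n+"0.npz")) for n in("top","side")}
for n in C:
    P=cloud(C[n]);L=(P-[.6417,.1091,.0217])@frame(np.radians(-7.7))
    m=(abs(L[:,1])<.04)&(L[:,0]>-.055)&(L[:,0]<-.02)&(abs(L[:,2])<.015)
    k=(abs(L[:,1])<.04)&(L[:,2]>.02)&(L[:,2]<.085)&(abs(L[:,0])<.015)
    e=(L[:,2]>.02)&(L[:,2]<.08)&(abs(L[:,0])<.012)&(abs(L[:,1])<.07)
    print(n,m.sum(),np.median(L[m,2]),k.sum(),np.median(L[k,0]) if k.any() else 0,np.percentile(L[e,1],[0.5,2,98,99.5]))
E
```

```text
top 160 -0.0056473929469767654 1052 -0.0030461198874211235 [-0.05288752 -0.05132723  0.05102202  0.05307519]
side 76 -0.005012635904019002 858 -0.002623228032584523 [-0.05235203 -0.04965541  0.05333625  0.05433016]
```

Request:
{"api": "apply_moves", "payload": {"targets": [{"dp": [0.025, -0.389, 0], "yaw": 0}, {"dp": [0.025, -0.389, 0], "yaw": 0}, {"dp": [0.025, -0.389, 0], "yaw": 0}, {"dp": [0.025, -0.389, 0], "yaw": 0}, {"dp": [0.025, -0.389, 0], "yaw": 0}, {"dp": [0.025, -0.389, 0], "yaw": 0}, {"dp": [0.025, -0.389, 0], "yaw": 0}, {"dp": [0.025, -0.389, 0], "yaw": 0}, {"dp": [0.025, -0.389, 0], "yaw": 0}, {"dp": [0.025, -0.389, 0], "yaw": 0}, {"dp": [0.025, -0.389, 0], "yaw": 0}, {"dp": [0.025, -0.389, 0], "yaw": 0}, {"dp": [0.025, -0.389, -0.04], "yaw": 0}, {"dp": [0.025, -0.389, -0.08], "yaw": 0}, {"dp": [0.025, -0.389, -0.11], "yaw": 0}, {"dp": [0.025, -0.389, -0.12], "yaw": 0}, {"dp": [0.025, -0.389, -0.13], "yaw": 0}, {"dp": [0.025, -0.389, -0.138], "yaw": 0}, {"dp": [0.025, -0.389, -0.138], "yaw": 0}]}}

```text
time_s: 3.27
tcp_pos: [0.6059, -0.2881, 0.1404]
eef_rot: [-180.0, 0.0, -92.8]
contact_force: [-1.0, -0.7, 0.8]
gripper_width: 0.0436
gripper_force: 0.0
```

```bash
python3 - <<'E'
from plant import get_state,cams,r
import cv2,numpy as np
print(get_state())
A=[]
for n in("top","side"):
    c=cams.capture(n); np.savez(f"{n}1.npz",**c)
    im=c["image"][:,:,::-1]
    cr=im[90:220,290:420] if n=="top" else im[110:270,140:300]
    A.append(cv2.resize(cr,(400,400),interpolation=cv2.INTER_CUBIC))
cv2.imwrite("pics/g1.png",np.hstack(A))
E
```

```text
{'time_s': 3.2667, 'joints': array([-8.82185687e+00,  2.47311460e+01, -7.71920277e+00, -1.37155862e-03,
       -5.75480943e+01,  6.00881193e+00]), 'qd': array([-0.36410495, -1.00811179,  1.31361145,  0.24240026, -1.51435834,
        0.07239463]), 'joint_torque': array([ 1.43258795e-01, -6.12986541e+01,  2.67384803e+01,  6.50490895e+00,
        4.11217371e-01, -2.10834463e-03]), 'tcp_pos': array([ 0.60588562, -0.28812162,  0.14042373]), 'eef_rot': array([-1.79998330e+02,  9.88055821e-04, -9.28137809e+01]), 'contact_force': array([-1.00908185, -0.73851237,  0.80901127]), 'moment': array([ 0.09221593, -0.03339808, -0.00085549]), 'gripper_force': 0.0, 'gripper_width': 0.043629417382896614}
```

View pics/g1.png

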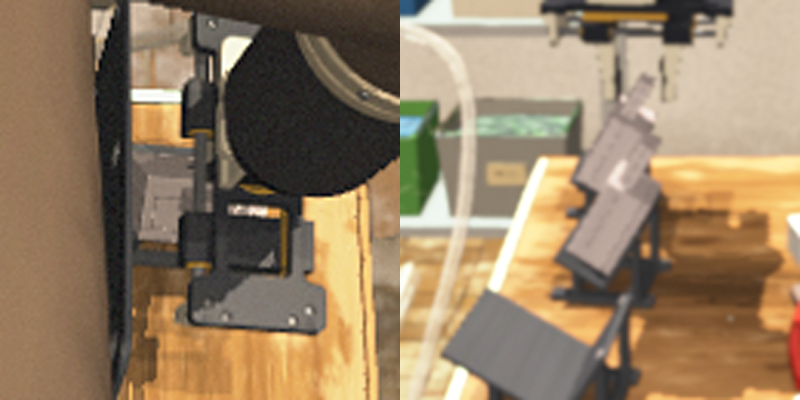

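Request:
{"api": "apply_moves", "payload": {"targets": [{"dp": [0.002, 0, 0], "yaw": 0}, {"dp": [0.005, 0, 0.001], "yaw": 0}, {"dp": [0.008, 0, 0.001], "yaw": 0}, {"dp": [0.008, 0, 0.001], "yaw": 0}], "grip": 0.295, "squeeze": 15}}

```text
time_s: 3.7
tcp_pos: [0.6142, -0.2889, 0.1423]
eef_rot: [-179.9, -0.0, -92.9]
contact_force: [-0.9, -0.3, 0.4]
gripper_width: 0.031
gripper_force: 0.6
```

Request:
{"api": "apply_moves", "payload": {"targets": [{"dp": [0.004, 0, 0.001], "yaw": 0}, {"dp": [0.008, 0, 0.002], "yaw": 0}, {"dp": [0.012, 0, 0.003], "yaw": 0}, {"dp": [0.016, -0.001, 0.004], "yaw": 0}, {"dp": [0.016, -0.001, 0.004], "yaw": 0}], "grip": 0.4}}

```text
time_s: 4.12
tcp_pos: [0.6305, -0.2898, 0.1456]
eef_rot: [-180.0, -0.0, -92.8]
contact_force: [-0.7, -1.0, 1.5]
gripper_width: 0.0264
gripper_force: 0.5
```

Request:
{"api": "apply_moves", "payload": {"targets": [{"dp": [0.004, 0, 0.001], "yaw": 0}, {"dp": [0.008, 0, 0.002], "yaw": 0}, {"dp": [0.012, 0, 0.003], "yaw": 0}, {"dp": [0.016, -0.001, 0.004], "yaw": 0}, {"dp": [0.016, -0.001, 0.004], "yaw": 0}], "grip": 0.5}}

```text
time_s: 4.53
tcp_pos: [0.6464, -0.2908, 0.1496]
eef_rot: [-180.0, -0.0, -92.8]
contact_force: [-0.8, -0.2, 0.5]
gripper_width: 0.0218
gripper_force: 0.3
```

```bash
python3 - <<'E'
from plant import get_state,cams,r
import cv2,numpy as np
print(get_state())
c=cams.capture("side"); np.savez(f"side2.npz",**c)
cv2.imwrite("pics/g2.png",cv2.resize(c["image"][110:250,160:300,::-1],(560,560),interpolation=cv2.INTER_CUBIC))
E
```

```text
{'time_s': 4.5333, 'joints': array([-8.51784508e+00,  2.75030589e+01, -1.78269767e+00,  5.91244429e-03,
       -6.06845230e+01,  5.67126441e+00]), 'qd': array([-0.04346075, -0.37721323, -1.21378044, -0.18584129,  0.37135485,
        0.00185428]), 'joint_torque': array([-3.31737776e-02, -6.50010896e+01,  2.73866683e+01,  6.48426265e+00,
        1.29633453e-01,  3.93776834e-03]), 'tcp_pos': array([ 0.64641829, -0.29078528,  0.14961   ]), 'eef_rot': array([-1.79970935e+02, -8.06851149e-03, -9.28436892e+01]), 'contact_force': array([-0.75665793, -0.18077595,  0.51328658]), 'moment': array([0.12271559, 0.1273181 , 0.00505826]), 'gripper_force': 0.30775815757806413, 'gripper_width': 0.02183377404525263}
```

View pics/g2.png

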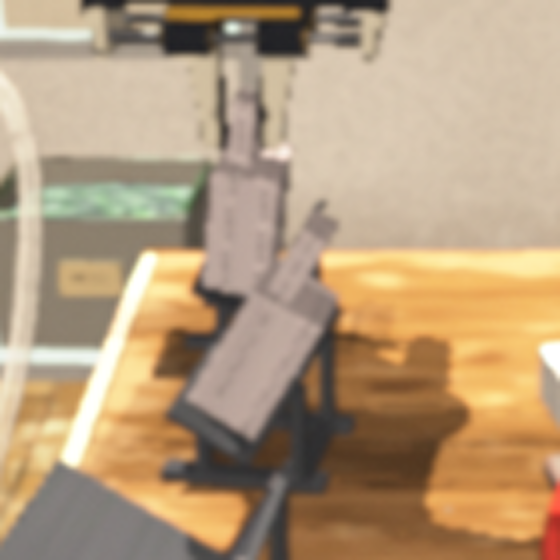

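Request:
{"api": "apply_moves", "payload": {"targets": [{"dp": [0.003, 0, 0.001], "yaw": 0}, {"dp": [0.006, 0, 0.002], "yaw": 0}, {"dp": [0.009, 0, 0.003], "yaw": 0}, {"dp": [0.01, 0, 0.004], "yaw": 0}, {"dp": [0.01, 0, 0.004], "yaw": 0}, {"dp": [0.01, 0, 0.004], "yaw": 0}], "grip": 1, "squeeze": 40}}

```text
time_s: 5.08
tcp_pos: [0.6553, -0.2906, 0.1533]
eef_rot: [180.0, 0.0, -92.9]
contact_force: [0.8, -0.8, -1.7]
gripper_width: 0.016
gripper_force: 39.9
```

Request:
{"api": "apply_moves", "payload": {"targets": [{"dp": [0, 0, 0.004], "yaw": 0}, {"dp": [0, 0, 0.01], "yaw": 0}, {"dp": [0, 0, 0.02], "yaw": 0}, {"dp": [0, 0, 0.03], "yaw": 0}, {"dp": [0, 0, 0.04], "yaw": 0}, {"dp": [0, 0, 0.04], "yaw": 0}], "squeeze": 50}}

```text
time_s: 5.58
tcp_pos: [0.6569, -0.2913, 0.1975]
eef_rot: [-179.7, -0.1, -92.8]
contact_force: [-0.4, 0.3, -1.6]
gripper_width: 0.0157
gripper_force: 49.9
```

```bash
python3 - <<'E'
from plant import get_state,cams,r
import cv2,numpy as np
s=get_state();print(s['tcp_pos'],s['contact_force'],s['moment'])
c=cams.capture("side"); np.savez(f"side3.npz",**c)
cv2.imwrite("pics/g3.png",cv2.resize(c["image"][90:230,160:300,::-1],(560,560),interpolation=cv2.INTER_CUBIC))
E
```

```text
[ 0.65686176 -0.2912692   0.19746239] [-0.44469666  0.28573876 -1.57933651] [ 0.04206464 -0.19586486 -0.01982758]
```

View pics/g3.png

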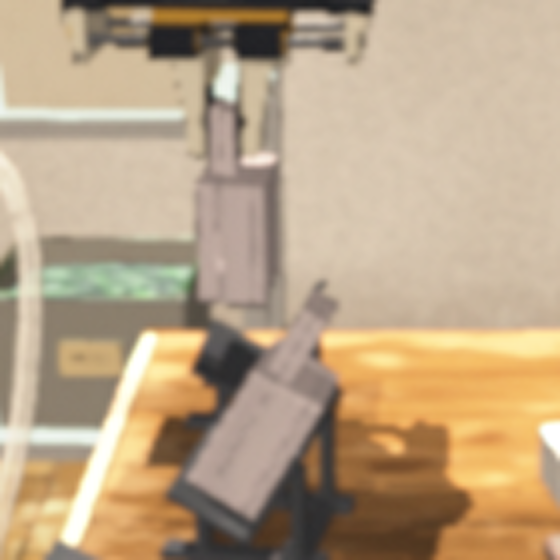

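Request:
{"api": "apply_moves", "payload": {"targets": [{"dp": [0, 0, 0.03], "yaw": 0}, {"dp": [0, 0.0, 0.065], "yaw": 3}, {"dp": [0, 0.01, 0.095], "yaw": 9}, {"dp": [0, 0.03, 0.11], "yaw": 16}, {"dp": [0, 0.05, 0.116], "yaw": 23}, {"dp": [0, 0.075, 0.116], "yaw": 30}, {"dp": [0, 0.1, 0.116], "yaw": 37}, {"dp": [0, 0.125, 0.116], "yaw": 44}, {"dp": [0, 0.15, 0.116], "yaw": 51}, {"dp": [0, 0.175, 0.116], "yaw": 58}, {"dp": [0, 0.2, 0.116], "yaw": 65}, {"dp": [-0.002, 0.225, 0.116], "yaw": 72}, {"dp": [-0.004, 0.25, 0.116], "yaw": 79}, {"dp": [-0.006, 0.275, 0.116], "yaw": 86}, {"dp": [-0.008, 0.3, 0.116], "yaw": 93}, {"dp": [-0.01, 0.325, 0.116], "yaw": 100}, {"dp": [-0.011, 0.35, 0.116], "yaw": 107}, {"dp": [-0.011, 0.375, 0.116], "yaw": 114}, {"dp": [-0.011, 0.393, 0.116], "yaw": 121}, {"dp": [-0.011, 0.4, 0.116], "yaw": 126}]}}

```text
time_s: 7.3
tcp_pos: [0.6441, 0.1119, 0.309]
eef_rot: [-180.0, 0.0, 33.6]
contact_force: [0.2, -1.3, -2.4]
gripper_width: 0.0157
gripper_force: 49.9
```

Request:
{"api": "apply_moves", "payload": {"targets": [{"dp": [0, 0, 0], "yaw": 7}, {"dp": [0, 0, 0], "yaw": 14}, {"dp": [0, 0, 0], "yaw": 21}, {"dp": [0, 0, 0], "yaw": 28}, {"dp": [0, 0, 0], "yaw": 35}, {"dp": [0, 0, 0], "yaw": 42}, {"dp": [0, 0, -0.02], "yaw": 47}, {"dp": [0, 0, -0.05], "yaw": 49.2}, {"dp": [0, 0, -0.075], "yaw": 49.2}, {"dp": [0, 0, -0.095], "yaw": 49.2}, {"dp": [0, 0, -0.105], "yaw": 49.2}, {"dp": [0, 0, -0.11], "yaw": 49.2}, {"dp": [0, 0, -0.11], "yaw": 49.2}]}}

```text
time_s: 8.38
tcp_pos: [0.6443, 0.1091, 0.1988]
eef_rot: [-179.9, 0.0, 82.3]
contact_force: [1.0, 0.0, -1.2]
gripper_width: 0.0158
gripper_force: 49.9
```

```bash
python3 - <<'E'
from plant import get_state,cams,r
import cv2,numpy as np
s=get_state();print(s['time_s'],s['tcp_pos'],s['eef_rot'],s['joints'][5],s['contact_force'],s['gripper_width'])
for n in("top","side"):
    c=cams.capture(n); np.savez(f"{n}4.npz",**c)
cv2.imwrite("pics/g4.png",cv2.resize(c["image"][110:310,130:300,::-1],(595,700)[:1]+(600,) if 0 else (510,600),interpolation=cv2.INTER_CUBIC))
from h import *
Ps=np.r_[cloud(c),cloud(dict(np.load("top4.npz")))]
# upright mould fit: bottom of mould below tcp
g=s['tcp_pos'];yaw=np.radians(-7.7)
cy,sy=np.cos(yaw),np.sin(yaw);U=np.array([[cy,-sy,0],[sy,cy,0],[0,0,1]])
L=(Ps-g)@U
box=[((-14,-42,-111),(30,42,-31))]
m=(L[:,2]<-.035)&(L[:,2]>-.13)&(abs(L[:,1])<.06)&(abs(L[:,0])<.05)
Q=L[m];x0=np.zeros(4)
def f(x):
    c,s_=np.cos(x[3]),np.sin(x[3]);return sdf((Q-x[:3])@np.array([[c,0,s_],[0,1,0],[-s_,0,c]]),box)
for i in range(4):
    r_=least_squares(f,x0,loss='cauchy',f_scale=.002);x0=r_.x
print(m.sum(),x0[:3],np.degrees(x0[3]))
E
```

```text
8.3833 [0.64425661 0.10914637 0.19882564] [-1.79933715e+02  4.72848368e-02  8.23392553e+01] 145.65292632247372 [ 1.03794166  0.03234359 -1.1824252 ] 0.015806702595469912
2004 [ 0.0001584  -0.00053155 -0.00512508] 0.6933176954183031
```

View pics/g4.png

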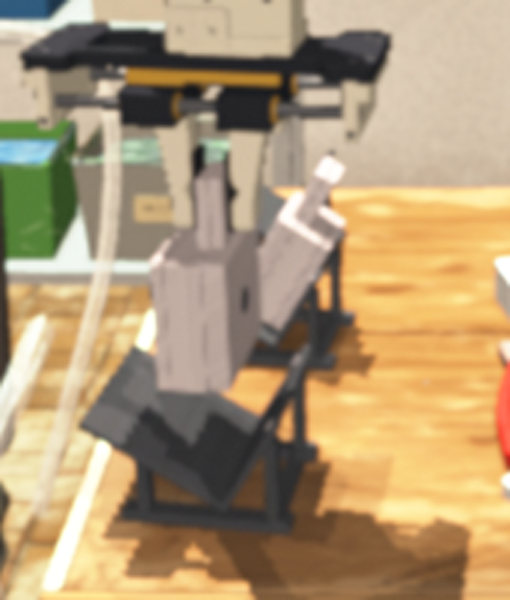

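Request:
{"api": "apply_moves", "payload": {"targets": [{"dp": [0, 0, -0.015], "yaw": 0}, {"dp": [0, 0, -0.028], "yaw": 0}, {"dp": [0, 0, -0.034], "yaw": 0}, {"dp": [0, 0, -0.036], "yaw": 0}, {"dp": [0, 0, -0.037], "yaw": 0}, {"dp": [0, 0, -0.038], "yaw": 0}]}}

```text
time_s: 8.98
tcp_pos: [0.6451, 0.1094, 0.1627]
eef_rot: [179.9, -0.0, 82.4]
contact_force: [-0.2, -0.2, -1.9]
gripper_width: 0.0155
gripper_force: 49.9
```

Request:
{"api": "apply_moves", "payload": {"targets": [{"dp": [0, 0, -0.001], "yaw": 0}, {"dp": [0, 0, -0.002], "yaw": 0}]}}

```text
time_s: 9.15
tcp_pos: [0.6449, 0.1094, 0.1603]
eef_rot: [179.9, -0.0, 82.3]
contact_force: [0.2, -0.4, -1.7]
gripper_width: 0.0157
gripper_force: 49.9
```

Request:
{"api": "apply_moves", "payload": {"targets": [{"dp": [0, 0, -0.001], "yaw": 0}, {"dp": [0, 0, -0.002], "yaw": 0}]}}

```text
time_s: 9.32
tcp_pos: [0.6446, 0.1093, 0.1578]
eef_rot: [180.0, -0.0, 82.3]
contact_force: [0.1, -0.2, -1.9]
gripper_width: 0.0156
gripper_force: 49.9
```

Request:
{"api": "apply_moves", "payload": {"targets": [{"dp": [0, 0, -0.001], "yaw": 0}, {"dp": [0, 0, -0.002], "yaw": 0}]}}

```text
time_s: 9.48
tcp_pos: [0.6445, 0.1093, 0.1555]
eef_rot: [180.0, -0.0, 82.3]
contact_force: [-0.4, -0.3, -3.0]
gripper_width: 0.0156
gripper_force: 49.9
```

Request:
{"api": "apply_moves", "payload": {"targets": [{"dp": [0, 0, -0.001], "yaw": 0}, {"dp": [0, 0, -0.002], "yaw": 0}]}}

```text
time_s: 9.65
tcp_pos: [0.6446, 0.1093, 0.1541]
eef_rot: [180.0, 0.0, 82.4]
contact_force: [-4.3, 1.4, 9.2]
gripper_width: 0.0162
gripper_force: 49.9
```

Request:
{"api": "apply_moves", "payload": {"targets": [{"dp": [0, 0, -0.001], "yaw": 0}, {"dp": [0, 0, -0.002], "yaw": 0}]}}

```text
time_s: 9.82
tcp_pos: [0.6447, 0.1093, 0.1539]
eef_rot: [179.9, 0.0, 82.4]
contact_force: [-9.1, 0.4, 20.0]
gripper_width: 0.0158
gripper_force: 50.0
```

```bash
python3 - <<'E'
from plant import get_state,cams,r
import cv2,numpy as np
s=get_state();print(s['time_s'],s['tcp_pos'],s['contact_force'],s['moment'])
c=cams.capture("side"); np.savez("side5.npz",**c)
cv2.imwrite("pics/g5.png",cv2.resize(c["image"][150:290,130:270,::-1],(600,600),interpolation=cv2.INTER_CUBIC))
E
```

```text
9.8167 [0.64471259 0.10925189 0.15394919] [-9.13713209  0.39244456 20.00757094] [ 0.23063979  3.4923549  -0.07042843]
```

View pics/g5.png

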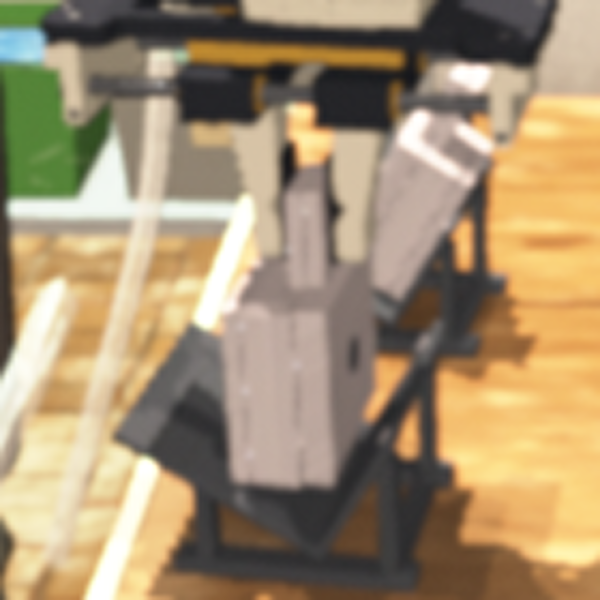

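Request:
{"api": "apply_moves", "payload": {"targets": [{"dp": [0, 0, 0.003], "yaw": 0}, {"dp": [-0.002, 0, 0.002], "yaw": 0}, {"dp": [-0.004, 0.0005, 0.001], "yaw": 0}]}}

```text
time_s: 10.12
tcp_pos: [0.6404, 0.1098, 0.1524]
eef_rot: [180.0, -0.0, 82.3]
contact_force: [0.0, -0.2, -3.3]
gripper_width: 0.0162
gripper_force: 49.9
```

Request:
{"api": "apply_moves", "payload": {"targets": [{"dp": [-0.001, 0, -0.0005], "yaw": 0}, {"dp": [-0.002, 0, -0.001], "yaw": 0}]}}

```text
time_s: 10.28
tcp_pos: [0.6388, 0.1099, 0.1515]
eef_rot: [180.0, -0.0, 82.4]
contact_force: [2.1, 0.3, 0.3]
gripper_width: 0.0154
gripper_force: 49.9
```

Request:
{"api": "apply_moves", "payload": {"targets": [{"dp": [-0.001, 0, -0.0005], "yaw": 0}, {"dp": [-0.002, 0, -0.001], "yaw": 0}]}}

```text
time_s: 10.45
tcp_pos: [0.6381, 0.11, 0.1515]
eef_rot: [179.8, -0.0, 82.4]
contact_force: [5.5, -1.2, 1.6]
gripper_width: 0.0158
gripper_force: 50.0
```

Request:
{"api": "apply_moves", "payload": {"targets": [{"dp": [-0.001, 0, 0], "yaw": 0}, {"dp": [-0.003, 0.0005, 0], "yaw": 0}, {"dp": [-0.006, 0.001, 0], "yaw": 0}, {"dp": [-0.0084, 0.0015, 0], "yaw": 0}, {"dp": [-0.0084, 0.0015, 0], "yaw": 0}], "grip": 0.55, "squeeze": 15}}

```text
time_s: 10.87
tcp_pos: [0.6276, 0.1113, 0.1504]
eef_rot: [-180.0, 0.0, 82.3]
contact_force: [1.5, -0.3, -1.3]
gripper_width: 0.0197
gripper_force: 3.9
```

Request:
{"api": "apply_moves", "payload": {"targets": [{"dp": [-0.003, 0.0004, -0.001], "yaw": 0}, {"dp": [-0.0065, 0.0008, -0.002], "yaw": 0}, {"dp": [-0.01, 0.0013, -0.0035], "yaw": 0}, {"dp": [-0.0134, 0.0018, -0.005], "yaw": 0}, {"dp": [-0.0134, 0.0018, -0.005], "yaw": 0}], "grip": 0.466}}

```text
time_s: 11.28
tcp_pos: [0.6152, 0.1133, 0.1463]
eef_rot: [179.9, -0.0, 82.4]
contact_force: [3.6, -1.2, 1.1]
gripper_width: 0.0236
gripper_force: 8.3
```

```bash
python3 - <<'E'
from plant import get_state,cams,r
import cv2,numpy as np
s=get_state();print(s['time_s'],s['tcp_pos'],s['contact_force'],s['moment'])
c=cams.capture("side"); np.savez("side6.npz",**c)
cv2.imwrite("pics/g6.png",cv2.resize(c["image"][150:290,130:270,::-1],(600,600),interpolation=cv2.INTER_CUBIC))
E
```

```text
11.2833 [0.61521904 0.11326758 0.14629022] [ 3.61861142 -1.18843503  1.07982506] [-0.65583384 -1.56085375 -0.03662611]
```

View pics/g6.png

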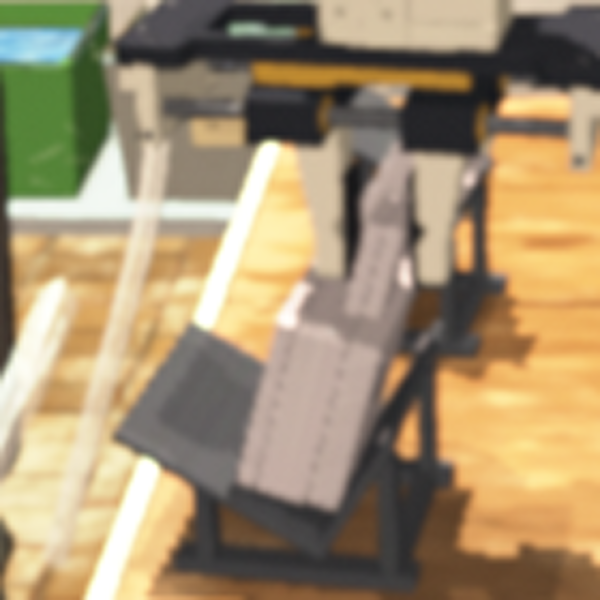

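Request:
{"api": "apply_moves", "payload": {"targets": [{"dp": [-0.003, 0.0004, -0.001], "yaw": 0}, {"dp": [-0.0065, 0.0009, -0.002], "yaw": 0}, {"dp": [-0.01, 0.0013, -0.003], "yaw": 0}, {"dp": [-0.0124, 0.0017, -0.004], "yaw": 0}, {"dp": [-0.0124, 0.0017, -0.004], "yaw": 0}], "grip": 0.38}}

```text
time_s: 11.75
tcp_pos: [0.6013, 0.1147, 0.141]
eef_rot: [-179.9, 0.0, 82.3]
contact_force: [0.2, -0.2, -0.2]
gripper_width: 0.0271
gripper_force: 0.8
```

Request:
{"api": "apply_moves", "payload": {"targets": [{"dp": [-0.003, 0.0004, 0], "yaw": 0}, {"dp": [-0.006, 0.0007, -0.001], "yaw": 0}, {"dp": [-0.008, 0.001, -0.0015], "yaw": 0}, {"dp": [-0.008, 0.001, -0.0015], "yaw": 0}], "grip": 0.3}}

```text
time_s: 12.08
tcp_pos: [0.5938, 0.1158, 0.14]
eef_rot: [-180.0, 0.0, 82.3]
contact_force: [-0.5, -0.1, -0.2]
gripper_width: 0.0305
gripper_force: 0.0
```

Request:
{"api": "apply_moves", "payload": {"targets": [{"dp": [-0.001, 0, 0], "yaw": 0}, {"dp": [-0.003, 0, 0], "yaw": 0}, {"dp": [-0.003, 0, 0], "yaw": 0}], "grip": 0.3}}

```text
time_s: 12.33
tcp_pos: [0.5914, 0.1159, 0.1402]
eef_rot: [180.0, -0.0, 82.3]
contact_force: [1.3, -0.6, 0.5]
gripper_width: 0.0308
gripper_force: 0.3
```

```bash
cat >> h.py <<'E'
def look(tag,boxes,x0=(.6358,.110,.022,np.radians(-7.7)),free=4):
    from plant import get_state,cams
    s=get_state();print(s['time_s'],s['tcp_pos'].round(4),s['contact_force'].round(1),s['gripper_width'].round(4))
    Ps=[]
    for n in("top","side"):
        c=cams.capture(n);np.savez(f"{n}{tag}.npz",**c);Ps.append(cloud(c))
    P=np.concatenate(Ps);P=P[P[:,2]>.03]
    keep=lambda L:(np.abs(L[:,1])<.05)&(L[:,0]>-.08)&(L[:,0]<-.01)&(L[:,2]>.005)&(L[:,2]<.12)
    x,k,e=fit(P,boxes,x0,keep);d=(x[:3]-np.array(x0[:3]))@frame(x0[3])
    print("offset in rack frame mm",(d*1e3).round(1),"yaw",np.degrees(x[3]).round(1),k,e.round(4))
E
python3 -c "
from h import *
look('7',mould(84,0,False))"
```

```text
Traceback (most recent call last):
  File "h.py", line 34, in look
    s=get_state();print(s['time_s'],s['tcp_pos'].round(4),s['contact_force'].round(1),s['gripper_width'].round(4))
                                                                                      ^^^^^^^^^^^^^^^^^^^^^^^^
AttributeError: 'float' object has no attribute 'round'
```

Request:
{"api": "apply_moves", "payload": {"targets": [{"dp": [0.001, 0, 0], "yaw": 0}, {"dp": [0.001, 0, 0], "yaw": 0}, {"dp": [0.001, 0, 0], "yaw": 0}, {"dp": [0.001, 0, 0.01], "yaw": 0}, {"dp": [0.001, 0, 0.03], "yaw": 0}, {"dp": [0.001, 0, 0.07], "yaw": 0}, {"dp": [0.001, 0, 0.11], "yaw": 0}, {"dp": [0.001, 0, 0.15], "yaw": 0}, {"dp": [0.001, 0, 0.15], "yaw": 0}], "grip": 0.15}}

```text
time_s: 13.08
tcp_pos: [0.5956, 0.1163, 0.3004]
eef_rot: [179.3, -0.3, 82.4]
contact_force: [1.1, 0.6, 1.5]
gripper_width: 0.037
gripper_force: 0.0
```

```bash
sed -i "s/,s\['gripper_width'\].round(4)//" h.py; python3 - <<'E'
from h import *
look('7',mould(84,0,False))
im=np.load('side7.npz')['image'];cv2.imwrite("pics/g7.png",cv2.resize(im[150:290,130:270,::-1],(600,600),interpolation=cv2.INTER_CUBIC))
E
```

```text
13.0833 [0.5956 0.1163 0.3004] [1.1 0.6 1.5]
offset in rack frame mm [ 4.  -0.5 -0.3] yaw -7.6 1196 0.0009
```

View pics/g7.png

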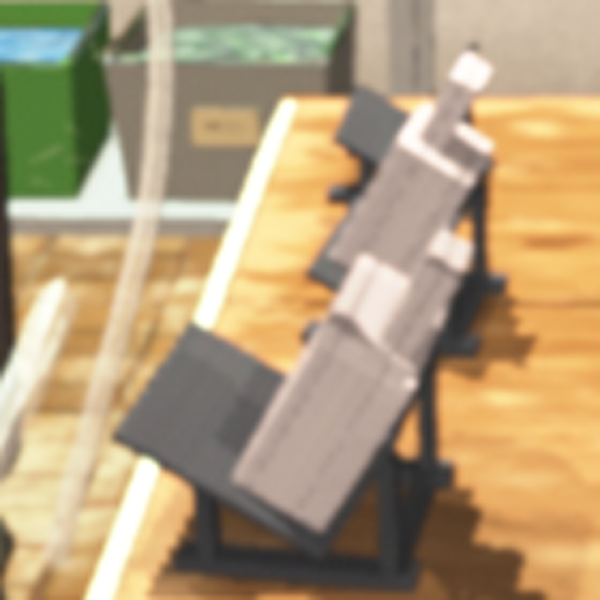

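Request:
{"api": "apply_moves", "payload": {"targets": [{"dp": [0, -0.01, 0], "yaw": -7}, {"dp": [0, -0.02, 0], "yaw": -14}, {"dp": [0, -0.03, 0], "yaw": -21}, {"dp": [0, -0.04, 0], "yaw": -28}, {"dp": [0, -0.05, 0], "yaw": -35}, {"dp": [0, -0.06, 0], "yaw": -42}, {"dp": [0, -0.07, 0], "yaw": -49}, {"dp": [0, -0.08, 0], "yaw": -56}, {"dp": [0, -0.09, 0], "yaw": -63}, {"dp": [0, -0.1, 0], "yaw": -70}, {"dp": [0, -0.11, 0], "yaw": -77}, {"dp": [0, -0.12, 0], "yaw": -84}, {"dp": [0, -0.13, 0], "yaw": -91}, {"dp": [0, -0.14, 0], "yaw": -98}, {"dp": [0, -0.15, 0], "yaw": -105}, {"dp": [0, -0.165, 0], "yaw": -112}, {"dp": [0, -0.18, 0], "yaw": -119}, {"dp": [0, -0.195, 0], "yaw": -126}, {"dp": [0.001, -0.208, 0], "yaw": -133}, {"dp": [0.001, -0.208, 0], "yaw": -138}], "grip": 0}}

```text
time_s: 14.85
tcp_pos: [0.5926, -0.0941, 0.2891]
eef_rot: [179.9, 0.1, -56.1]
contact_force: [0.2, 0.4, -0.3]
gripper_width: 0.0441
gripper_force: 0.0
```

Request:
{"api": "apply_moves", "payload": {"targets": [{"dp": [0, 0, 0], "yaw": -7}, {"dp": [0, 0, 0], "yaw": -14}, {"dp": [0, 0, 0], "yaw": -21}, {"dp": [0, 0, 0], "yaw": -28}, {"dp": [0, 0, -0.02], "yaw": -35}, {"dp": [0, 0, -0.05], "yaw": -42}, {"dp": [0, 0, -0.08], "yaw": -44.1}, {"dp": [0, 0, -0.1], "yaw": -44.1}, {"dp": [0, 0, -0.115], "yaw": -44.1}, {"dp": [0, 0, -0.12], "yaw": -44.1}, {"dp": [0, 0, -0.12], "yaw": -44.1}]}}

```text
time_s: 15.77
tcp_pos: [0.592, -0.0923, 0.1681]
eef_rot: [179.8, -0.1, -99.8]
contact_force: [-0.0, -0.1, 0.1]
gripper_width: 0.0435
gripper_force: 0.0
```

Request:
{"api": "apply_moves", "payload": {"targets": [{"dp": [0, 0, -0.01], "yaw": 0}, {"dp": [0, 0, -0.02], "yaw": 0}, {"dp": [0, 0, -0.024], "yaw": 0}, {"dp": [0, 0, -0.024], "yaw": 0}]}}

```text
time_s: 16.1
tcp_pos: [0.5926, -0.0922, 0.145]
eef_rot: [179.9, -0.0, -99.8]
contact_force: [-0.9, 0.5, -0.1]
gripper_width: 0.0439
gripper_force: 0.0
```

Request:
{"api": "apply_moves", "payload": {"targets": [{"dp": [0.002, 0, 0], "yaw": 0}, {"dp": [0.005, -0.001, 0.001], "yaw": 0}, {"dp": [0.008, -0.0014, 0.001], "yaw": 0}, {"dp": [0.008, -0.0014, 0.001], "yaw": 0}], "grip": 0.295, "squeeze": 15}}

```text
time_s: 16.43
tcp_pos: [0.602, -0.0937, 0.1476]
eef_rot: [-180.0, 0.0, -99.8]
contact_force: [-0.7, 0.4, 0.8]
gripper_width: 0.0312
gripper_force: 0.6
```

Request:
{"api": "apply_moves", "payload": {"targets": [{"dp": [0.004, -0.0007, 0.001], "yaw": 0}, {"dp": [0.008, -0.0014, 0.002], "yaw": 0}, {"dp": [0.012, -0.002, 0.003], "yaw": 0}, {"dp": [0.016, -0.0027, 0.004], "yaw": 0}, {"dp": [0.016, -0.0027, 0.004], "yaw": 0}], "grip": 0.4}}

```text
time_s: 16.85
tcp_pos: [0.6184, -0.0964, 0.1513]
eef_rot: [-180.0, -0.0, -99.8]
contact_force: [-0.5, -0.6, 0.9]
gripper_width: 0.026
gripper_force: 0.5
```

Request:
{"api": "apply_moves", "payload": {"targets": [{"dp": [0.004, -0.0007, 0.001], "yaw": 0}, {"dp": [0.008, -0.0014, 0.002], "yaw": 0}, {"dp": [0.012, -0.002, 0.003], "yaw": 0}, {"dp": [0.016, -0.0027, 0.004], "yaw": 0}, {"dp": [0.016, -0.0027, 0.004], "yaw": 0}], "grip": 0.5}}

```text
time_s: 17.27
tcp_pos: [0.6343, -0.0991, 0.1552]
eef_rot: [-180.0, -0.0, -99.8]
contact_force: [-0.1, -1.0, 1.0]
gripper_width: 0.0218
gripper_force: 0.3
```

Same behaviour as the first one; pinch and lift.

Request:
{"api": "apply_moves", "payload": {"targets": [{"dp": [0.003, -0.0005, 0.001], "yaw": 0}, {"dp": [0.006, -0.001, 0.002], "yaw": 0}, {"dp": [0.009, -0.0015, 0.003], "yaw": 0}, {"dp": [0.01, -0.0017, 0.004], "yaw": 0}, {"dp": [0.01, -0.0017, 0.004], "yaw": 0}, {"dp": [0.01, -0.0017, 0.004], "yaw": 0}], "grip": 1, "squeeze": 40}}

```text
time_s: 17.77
tcp_pos: [0.6431, -0.1007, 0.1588]
eef_rot: [180.0, -0.0, -99.8]
contact_force: [0.5, 0.4, -2.0]
gripper_width: 0.0157
gripper_force: 39.9
```

Request:
{"api": "apply_moves", "payload": {"targets": [{"dp": [0, 0, 0.004], "yaw": 0}, {"dp": [0, 0, 0.01], "yaw": 0}, {"dp": [0, 0, 0.02], "yaw": 0}, {"dp": [0, 0, 0.04], "yaw": 0}, {"dp": [0, 0, 0.06], "yaw": 0}, {"dp": [0, 0, 0.08], "yaw": 0}, {"dp": [0, 0, 0.1], "yaw": 0}, {"dp": [0, 0, 0.12], "yaw": 0}, {"dp": [0, 0, 0.135], "yaw": 0}, {"dp": [0, 0, 0.14], "yaw": 0}, {"dp": [0, 0, 0.14], "yaw": 0}], "squeeze": 50}}

```text
time_s: 18.68
tcp_pos: [0.6438, -0.1007, 0.3015]
eef_rot: [-179.8, 0.1, -99.8]
contact_force: [-0.6, -0.7, -2.3]
gripper_width: 0.0156
gripper_force: 49.9
```

```bash
cat >> h.py <<'E'
def held(tag,w,yaw,lid_sign):
    from plant import get_state,cams
    s=get_state();print(s['time_s'],s['tcp_pos'].round(4),s['eef_rot'].round(2),s['contact_force'].round(1))
    Ps=np.concatenate([cloud(cams.capture(n)) for n in("top","side")])
    c,sn=np.cos(yaw),np.sin(yaw);L=(Ps-s['tcp_pos'])@np.array([[c,-sn,0],[sn,c,0],[0,0,1]])
    lo,hi=(-30,14) if lid_sign>0 else (-14,30)
    box=[((lo,-w/2,-110),(hi,w/2,-30))]
    Q=L[(L[:,2]<-.033)&(L[:,2]>-.135)&(abs(L[:,1])<.06)&(abs(L[:,0])<.05)];x=np.zeros(5)
    def f(x):
        R=cv2.Rodrigues(np.array([x[4],x[3],0]))[0];return sdf((Q-x[:3])@R,box)
    x=least_squares(f,x,loss='cauchy',f_scale=.002,x_scale=[.01,.01,.01,.1,.1]).x
    print(len(Q),(x[:3]*1e3).round(1),np.degrees(x[3:]).round(1))
E
python3 -c "
from h import *
held('8',58,np.radians(-9.8),1)"
```

```text
18.6833 [ 0.6438 -0.1007  0.3015] [-1.7979e+02  5.0000e-02 -9.9750e+01] [-0.6 -0.7 -2.3]
1170 [-1.3 -0.5 -6.6] [-0.6  0.2]
```

Request:
{"api": "apply_moves", "payload": {"targets": [{"dp": [0, 0.01, 0], "yaw": 4}, {"dp": [0, 0.02, 0], "yaw": 11}, {"dp": [0, 0.03, 0], "yaw": 18}, {"dp": [0, 0.04, 0], "yaw": 25}, {"dp": [0.005, 0.05, 0], "yaw": 32}, {"dp": [0.01, 0.06, 0], "yaw": 39}, {"dp": [0.015, 0.07, 0], "yaw": 46}, {"dp": [0.02, 0.08, 0], "yaw": 53}, {"dp": [0.025, 0.09, 0], "yaw": 60}, {"dp": [0.03, 0.1, 0], "yaw": 67}, {"dp": [0.033, 0.11, 0], "yaw": 74}, {"dp": [0.036, 0.12, 0], "yaw": 81}, {"dp": [0.0386, 0.13, 0], "yaw": 88}, {"dp": [0.0386, 0.14, 0], "yaw": 95}, {"dp": [0.0386, 0.15, 0], "yaw": 102}, {"dp": [0.0386, 0.165, 0], "yaw": 109}, {"dp": [0.0386, 0.18, 0], "yaw": 116}, {"dp": [0.0386, 0.195, 0], "yaw": 123}, {"dp": [0.0386, 0.205, 0], "yaw": 130}, {"dp": [0.0386, 0.205, 0], "yaw": 135}]}}

```text
time_s: 20.45
tcp_pos: [0.6812, 0.1062, 0.2968]
eef_rot: [-179.9, 0.2, 35.7]
contact_force: [0.6, 0.1, -2.4]
gripper_width: 0.0158
gripper_force: 49.9
```

Request:
{"api": "apply_moves", "payload": {"targets": [{"dp": [0, 0, 0], "yaw": 7}, {"dp": [0, 0, 0], "yaw": 14}, {"dp": [0, 0, 0], "yaw": 21}, {"dp": [0, 0, 0], "yaw": 28}, {"dp": [0, 0, 0], "yaw": 35}, {"dp": [0, 0, 0], "yaw": 42}, {"dp": [0, 0, -0.02], "yaw": 46}, {"dp": [0, 0, -0.045], "yaw": 47.1}, {"dp": [0, 0, -0.07], "yaw": 47.1}, {"dp": [0, 0, -0.085], "yaw": 47.1}, {"dp": [0, 0, -0.095], "yaw": 47.1}, {"dp": [0, 0, -0.1], "yaw": 47.1}, {"dp": [0, 0, -0.1], "yaw": 47.1}]}}

```text
time_s: 21.53
tcp_pos: [0.6813, 0.1041, 0.1973]
eef_rot: [-179.9, 0.1, 82.3]
contact_force: [-0.6, -0.0, -2.8]
gripper_width: 0.0154
gripper_force: 49.9
```

```bash
python3 -c "
from h import *
held('9',58,np.radians(-7.7),-1)"
```

```text
21.5333 [0.6813 0.1041 0.1973] [-1.7986e+02  8.0000e-02  8.2340e+01] [-0.6 -0.  -2.8]
2758 [ 0.6 -1.2 -4.9] [1.2 0.1]
```

Request:
{"api": "apply_moves", "payload": {"targets": [{"dp": [0, 0.0005, -0.008], "yaw": 0}, {"dp": [0, 0.0005, -0.013], "yaw": 0}, {"dp": [0, 0.0005, -0.016], "yaw": 0}, {"dp": [0, 0.0005, -0.017], "yaw": 0}]}}

```text
time_s: 21.97
tcp_pos: [0.6815, 0.1047, 0.1814]
eef_rot: [-180.0, 0.0, 82.3]
contact_force: [-0.4, 0.1, -2.9]
gripper_width: 0.0156
gripper_force: 49.9
```

Request:
{"api": "apply_moves", "payload": {"targets": [{"dp": [0, 0, -0.001], "yaw": 0}, {"dp": [0, 0, -0.002], "yaw": 0}]}}

```text
time_s: 22.13
tcp_pos: [0.6819, 0.1047, 0.1808]
eef_rot: [180.0, 0.0, 82.4]
contact_force: [-4.0, 0.5, 6.7]
gripper_width: 0.0155
gripper_force: 49.9
```

Request:
{"api": "apply_moves", "payload": {"targets": [{"dp": [0, 0, -0.001], "yaw": 0}, {"dp": [0, 0, -0.0015], "yaw": 0}]}}

```text
time_s: 22.3
tcp_pos: [0.682, 0.1047, 0.1808]
eef_rot: [179.9, -0.0, 82.4]
contact_force: [-6.3, 0.8, 12.2]
gripper_width: 0.0153
gripper_force: 49.9
```

Request:
{"api": "apply_moves", "payload": {"targets": [{"dp": [0, 0, 0.0025], "yaw": 0}, {"dp": [-0.0015, 0.0002, 0.002], "yaw": 0}, {"dp": [-0.003, 0.0004, 0.001], "yaw": 0}]}}

```text
time_s: 22.55
tcp_pos: [0.679, 0.1053, 0.1797]
eef_rot: [180.0, -0.0, 82.3]
contact_force: [0.3, 0.1, -2.3]
gripper_width: 0.0161
gripper_force: 49.9
```

Request:
{"api": "apply_moves", "payload": {"targets": [{"dp": [-0.001, 0, -0.0005], "yaw": 0}, {"dp": [-0.002, 0.0003, -0.001], "yaw": 0}]}}

```text
time_s: 22.72
tcp_pos: [0.677, 0.1054, 0.1784]
eef_rot: [180.0, 0.0, 82.3]
contact_force: [2.0, -0.4, 0.4]
gripper_width: 0.0157
gripper_force: 49.9
```

Request:
{"api": "apply_moves", "payload": {"targets": [{"dp": [-0.001, 0, -0.0005], "yaw": 0}, {"dp": [-0.0015, 0.0002, -0.0008], "yaw": 0}]}}

```text
time_s: 22.88
tcp_pos: [0.6765, 0.1056, 0.1785]
eef_rot: [179.8, -0.0, 82.4]
contact_force: [3.6, -2.1, 0.6]
gripper_width: 0.0158
gripper_force: 49.9
```

Request:
{"api": "apply_moves", "payload": {"targets": [{"dp": [-0.001, 0, 0], "yaw": 0}, {"dp": [-0.003, 0.0005, 0], "yaw": 0}, {"dp": [-0.006, 0.0009, 0], "yaw": 0}, {"dp": [-0.0094, 0.0013, 0], "yaw": 0}, {"dp": [-0.0094, 0.0013, 0], "yaw": 0}], "grip": 0.55, "squeeze": 15}}

```text
time_s: 23.3
tcp_pos: [0.665, 0.1071, 0.1777]
eef_rot: [-180.0, 0.0, 82.3]
contact_force: [0.4, 0.3, -0.1]
gripper_width: 0.0197
gripper_force: 0.2
```

Request:
{"api": "apply_moves", "payload": {"targets": [{"dp": [-0.003, 0.0004, -0.001], "yaw": 0}, {"dp": [-0.0065, 0.0008, -0.002], "yaw": 0}, {"dp": [-0.01, 0.0013, -0.003], "yaw": 0}, {"dp": [-0.0133, 0.0018, -0.004], "yaw": 0}, {"dp": [-0.0133, 0.0018, -0.004], "yaw": 0}], "grip": 0.47}}

```text
time_s: 23.72
tcp_pos: [0.6518, 0.1088, 0.1735]
eef_rot: [-180.0, 0.0, 82.3]
contact_force: [-1.5, 0.1, 0.0]
gripper_width: 0.0234
gripper_force: 0.2
```

Request:
{"api": "apply_moves", "payload": {"targets": [{"dp": [-0.003, 0.0004, -0.001], "yaw": 0}, {"dp": [-0.0065, 0.0009, -0.002], "yaw": 0}, {"dp": [-0.01, 0.0013, -0.003], "yaw": 0}, {"dp": [-0.0125, 0.0017, -0.004], "yaw": 0}, {"dp": [-0.0125, 0.0017, -0.004], "yaw": 0}], "grip": 0.4}}

```text
time_s: 24.13
tcp_pos: [0.6394, 0.1105, 0.1695]
eef_rot: [-180.0, 0.0, 82.3]
contact_force: [-0.4, 0.3, -0.4]
gripper_width: 0.0261
gripper_force: 0.4
```

Request:
{"api": "apply_moves", "payload": {"targets": [{"dp": [-0.003, 0.0004, -0.001], "yaw": 0}, {"dp": [-0.006, 0.0007, -0.002], "yaw": 0}, {"dp": [-0.008, 0.001, -0.003], "yaw": 0}, {"dp": [-0.008, 0.001, -0.003], "yaw": 0}], "grip": 0.34}}

```text
time_s: 24.47
tcp_pos: [0.6317, 0.1115, 0.1666]
eef_rot: [-180.0, 0.0, 82.3]
contact_force: [0.1, 1.6, 0.2]
gripper_width: 0.0291
gripper_force: 0.0
```

Request:
{"api": "apply_moves", "payload": {"targets": [{"dp": [-0.001, 0, 0], "yaw": 0}, {"dp": [-0.003, 0, 0], "yaw": 0}, {"dp": [-0.003, 0, 0], "yaw": 0}], "grip": 0.32}}

```text
time_s: 24.72
tcp_pos: [0.629, 0.1115, 0.1669]
eef_rot: [180.0, -0.0, 82.3]
contact_force: [-0.6, -0.1, 0.1]
gripper_width: 0.0297
gripper_force: 0.0
```

Request:
{"api": "apply_moves", "payload": {"targets": [{"dp": [0.001, 0, 0.001], "yaw": 0}, {"dp": [0.001, 0, 0.002], "yaw": 0}, {"dp": [0.001, 0, 0.01], "yaw": 0}, {"dp": [0.001, 0, 0.03], "yaw": 0}, {"dp": [0.001, 0, 0.06], "yaw": 0}, {"dp": [0.001, 0, 0.1], "yaw": 0}, {"dp": [-0.04, 0, 0.14], "yaw": 0}, {"dp": [-0.07, 0, 0.15], "yaw": 0}, {"dp": [-0.07, 0, 0.15], "yaw": 0}, {"dp": [-0.07, 0, 0.15], "yaw": 0}], "grip": 0.24}}

```text
time_s: 25.55
tcp_pos: [0.5584, 0.1116, 0.3204]
eef_rot: [179.7, -0.2, 82.4]
contact_force: [-0.0, 0.5, -0.4]
gripper_width: 0.0333
gripper_force: 0.0
```

```bash
python3 - <<'E'
from h import *
look('a',mould(58,44,False)+mould(84,0,False))
P=np.concatenate([cloud(dict(np.load(n+'a.npz'))) for n in("top","side")])
L=(P-[.6358,.110,.022])@frame(np.radians(-7.7))
m=(L[:,0]>-.07)&(L[:,0]<-.01)&(abs(L[:,1])<.06)
for a,b in((.05,.084),(.005,.04)):
    q=L[m&(L[:,2]>a)&(L[:,2]<b)];print(np.percentile(q[:,1],[1,99])*1e3)
q=L[m&(abs(L[:,1])<.025)&(L[:,2]>.075)&(L[:,2]<.1)];print('top n',np.median(q[:,2])*1e3,np.polyfit(q[:,0],q[:,2],1),np.polyfit(q[:,1],q[:,2],1))
for y0,z0,z1 in((.0,.05,.066),(0,.006,.022)):
    q=L[(abs(L[:,1])<.016)&(L[:,2]>z0)&(L[:,2]<z1)&(L[:,0]<-.1)&(L[:,0]>-.14)];print('tongue end s',len(q),np.percentile(q[:,0],[2,50])*1e3 if len(q) else 0)
a=np.load('sidea.npz')['image'][150:290,130:270,::-1];b=np.load('topa.npz')['image'][90:190,120:220,::-1]
cv2.imwrite("pics/ga.png",np.hstack([cv2.resize(i,(400,400),interpolation=cv2.INTER_CUBIC) for i in(a,b)]))
E
```

```text
25.55 [0.5584 0.1116 0.3204] [-0.   0.5 -0.4]
offset in rack frame mm [ 4.  -0.4  0. ] yaw -7.5 2067 0.001
[-29.15713512  31.00929257]
[-42.62551077  44.10886966]
top n 88.18188049004014 [0.00290032 0.08829109] [0.00353397 0.08817182]
tongue end s 241 [-123.86099922 -121.32547137]
tongue end s 264 [-123.93459344 -121.1935035 ]
```

View pics/ga.png

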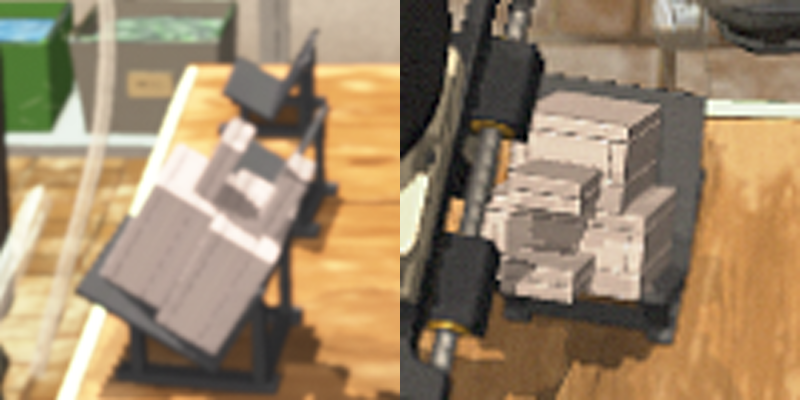

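```bash
python3 -c "
from plant import r
print(r.close_job())"
```

```text
the job is handed in; nothing more can be done
None
```

Both moulds are turned lid-down and stacked in the cooling rack: the wide one on the bed, the narrow one flat on top. They sit within about 1 mm of the rack's middle by the final camera check, with their ends on the ledge, and I handed the job in at about 26 s.

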